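# Snap the drill-guide block into the drilling jig

### The job

Fit the drill-guide block, the one with the wide flat foot, into the drilling jig: set it on the jig's board in front of the channel and slide it in under the lips until it is fully home and the spring catch has clicked shut behind it. Let go of it and leave the other things on the bench where they are.

Things in the scene. Friction and masses are not known exactly. Their poses are not given: they have to be found in the camera images.
- guide_centre (a point): Centre (45 mm above the underside) of the drill-guide block to fit: black, 0.3 to 0.65 kg. Foot 100 mm long (x) x 80 wide (y) x 10 thick; on it a body 80 mm long (x) x 50 wide (y), rising to 90 mm, three steel bushes in a row along x on top. z up. Stands upright on the bench. Its two ends are alike: either may go in first. Grip it across the 50 mm body.
- jig: Drilling jig fixed to the bench: dark wooden board 12 mm thick, x -205 to +80 mm, y +-85 mm, with an aluminium channel 84 mm wide from the open mouth to an end stop at x = 65 mm (45 mm tall). Origin: underside of the board on the channel's centre line; +x is the way the block slides in, z up.
- jig_start (a point): Point on the jig at x = -150, y = 0, z = 57 mm: the block's centre when its foot stands on the bare board just before the mouth, clear of it. Set it down here, then slide along +x with the foot on the board. Cheeks widen the mouth to about 94 mm between x = -96 and -72 mm. Axes as the jig.
- jig_home (a point): Point on the jig at x = 15, y = 0, z = 57 mm: the block's centre when against the end stop. Beyond x = -60 mm (-y side) and -43 mm (+y side) lips reach 7 mm over the foot, 3 mm above it, so the block cannot be put in from above. Lip tops are 30 mm, their flared ends 35 mm above the jig's underside. Axes as the jig.
- catch (a joint): Spring catch, a steel slide on the jig's +y side, x -70 to -39 mm. Value in m: 0 at rest with its nose 11 mm inside the channel; grows as it is pushed aside to +y, at most 0.014. Spring 2 N at rest, 4 to 5 N pushed aside; sliding the block past takes some 3 to 10 N; catch and channel are slippery.
- catch_nose (a point): Tip of the catch's nose (x = -39 mm in the jig, moves with the catch). The side towards -x slopes, the side towards +x is square. It snaps back behind the foot once the block's centre is past jig x = 11 mm, leaving 4 mm of play to the stop. Thumb tab: top 35 mm above the jig's underside.
- plain_centre (a point): Bystander: a plain black guide block without a foot, 100 x 50 x 60 mm, two steel bushes on top. Point: its centre, 30 mm up. It may stand where the block to fit could have stood.
- jar_centre (a point): Bystander: white jar, 68 mm across, 85 mm tall. Point: its centre.
- mallet_grip (a point): Bystander: a hammer 280 mm long lying on the bench. Point: on its handle.
- offcut_centre (a point): Bystander: wood offcut 160 x 60 x 22 mm lying flat. Point: its centre.
Things that resemble listed ones, but are neither listed nor needed, are in the scene too. What is shaped like the part that bears guide_centre but purple or red is not meant.

How it is judged:
By the outcome, as a careful person would: the job done as asked, in the order asked, and still so for the second after the job is handed in, with the robot touching nothing.
It also fails if it takes over 48 s, if anything falls off the work surface, if the arm or the gripper's body presses on something with over 40 N, if the wrist force passes 120 N, or if a joint passes its speed limit or range.

### The arm

A 6-joint arm with a two-finger parallel gripper is mounted at the origin on the work surface. World frame = base frame: x ahead of the robot, y to its left, z up, the work surface at z = 0. Lengths are in m, angles in rad, forces in N, time in s.
With the tool pointing down it reaches from about 0.225 to 0.875 m from the base axis. Payload 3.4 kg.
Tool frame: the origin (TCP) lies between the finger pads; the fingertips stand 8 mm ahead of it and the grasp point (between the pads) lies 11 mm behind it; z points along the fingers, y is the line along which they close (so a half turn about z gives the same grasp; the last joint's range is limited). The gripper opens to 85 mm and grips with 20 to 120 N. Pads are 22 mm wide; open, the fingers measure 114 mm over their backs; the gripper's body (76 mm by 85 mm) begins 54 mm behind the grasp point. The pads swing forward as they close: fully open they stand 13 mm farther back than shut.
Start: joints at [-1.288, 0.276, 1.505, -0, 1.361, -0.121], TCP at [0.226, -0.529, 0.206] pointing down, gripper open.
Joint ranges: [-2.89, 2.89], [-0.75, 2.08], [0.22, 2.7], [-1.18, 4.32], [0.11, 2.71], [-2.7, 2.7]. Speed limits (rad/s): [2.57, 2.57, 3.14, 3.14, 3.14, 3.14].

### API

Orientations are given as a unit quaternion [w, x, y, z].
In Python, from rig import manip gives the robot as it stands.
- The arm moves only by the tool move_arm, never from a script. Its argument "deltas" is a list that holds one entry, the list of rows, each a list of 5 numbers: the shift along the tool's x, y, z normalised to -1 to 1, where 1 is 80 cm, then the turn about the tool's z normalised to -1 to 1, where 1 is 120 degrees, then the closure, from -1 (fully open) to 1 (shut). In form: [[[tx, ty, tz, twist, grip], ...]]. A call has 1 to 12 rows; each row is the pose to reach, as a shift and turn from the pose commanded when the call began, along the tool's axes at that moment; what a row does not reach only later rows make up. A row lasts 1/10 s, in which the tool goes at most 50 mm and 8.59 degrees, less where a joint would pass 70% of its speed; a pose out of reach is approached as far as the arm can. A call with a number of a shift or a turn outside -1 to 1 is refused whole. A call with a gripper value outside its range is refused whole. The fingers move at their own pace and stop on an object; "squeeze" is the grip in N (left out, the last holds). Time passes only in rows, so rows that repeat a pose let the fingers close. It gives the time, the measured TCP pose, the force, the opening and the grip force at its end, in the units of the state.
- manip.get_state(): the state, without advancing time (a new reading comes with each control period).
- manip.get_image(name): name is "scene" or "side" or "wrist"; returns the picture (384x512x3 uint8, red, green, blue); there is no depth.
- manip.camera_params(name): a dict with "fx", "fy", "cx", "cy" (pixels), "R" (3x3) and "t" (3): a world point X has camera coordinates R X + t; the wrist camera has in their place "tool_from_camera" (4x4, takes a point from camera to tool coordinates, whose origin is the TCP and whose axes are the flange's). Camera axes: x right, y down, z forward; pixel columns grow to the right and rows downward; lengths in m; the calibration is good to about 2 mm. The wrist camera is an equidistant fisheye: a pixel r from the principal point sees the ray r / f radians off the axis. A picture is of the moment at which its call begins: read the wrist's pose just before it. camera_params takes no time and is no camera call.
- manip.sign_off(): hands the job in; it is judged then, once.
The state is a dict: "clock": time; "qpos": joint angles; "qd": joint speeds; "effort": joint torques, N m; "position": TCP position; "ee_rot": TCP orientation; "contact_force": force on the tool from outside, world axes, zero at the start; "moment": the same for the moment, N m; "width": finger opening in m; "gripper_force": force on a finger pad.
Only numpy, scipy, OpenCV 4.12 (cv2) and the standard library are available. Lean on these libraries where they do the work, as an engineer would, in place of code of your own. Each camera call takes 0.05 s, during which the arm holds its last target. There are 200 camera calls.

## Working session

There is one attempt and no reset: what is moved stays moved. The work goes in short steps, Python scripts to look and compute and a tool call to move; the robot and the scene stay as the last step left them, time stands still between calls to the robot, and variables do not carry over. Pictures are saved under pics/ and viewed, at most 10 in all, crops included, and the job is handed in when it is done.

Besides the shell and the picture viewer there is one more tool, called after ">>>" as name([rows], argument=value, ...), one row to a line, values as JSON. move_arm: Moves the arm, as the interface text tells. Scaled input: -1 to 1 covers 80 cm each way for a shift and 120 degrees each way for a turn. Its arguments: {"type":"object","properties":{"deltas":{"type":"array","items":{"type":"array","items":{"type":"array","items":{"type":"number","minimum":-1,"maximum":1}}}},"squeeze":{"type":"number"}},"required":["deltas"]}

```bash
mkdir -p pics; python3 - <<'E'
from rig import manip
import cv2,numpy as np
s=manip.get_state();print(s)
for n in("scene","side"):
    cv2.imwrite(f"pics/{n}0.png",cv2.resize(manip.get_image(n)[:,:,::-1],(800,600),interpolation=cv2.INTER_CUBIC))
for n in("scene","side","wrist"):print(n,manip.camera_params(n))
E
```

```text
{'clock': 0.0, 'qpos': array([-1.28800097e+00,  2.76576400e-01,  1.50613800e+00, -1.18014743e-05,
        1.36065185e+00, -1.21003845e-01]), 'qd': array([ 0.00025815,  0.00072668,  0.00082025,  0.00016142,  0.00106482,
       -0.00083692]), 'effort': array([ 2.66341303e-04, -4.16776514e+01, -2.45807737e+01,  6.59116768e-05,
        1.09564973e-02, -1.37407167e-05]), 'position': array([ 0.22575724, -0.52821786,  0.20504839]), 'ee_rot': array([-8.83434851e-04,  9.79686784e-01,  2.00531841e-01, -7.74111979e-05]), 'contact_force': array([-0.13970031,  0.2679925 , -0.10146671]), 'moment': array([ 0.01843514, -0.00465763,  0.03443187]), 'gripper_force': 0.0, 'width': 0.08526912455257357}
scene {'fx': 349.68254931138034, 'fy': 349.68254931138034, 'cx': 250.81734490171328, 'cy': 191.30105525486601, 'R': array([[-0.42837026,  0.90338334, -0.01993636],
       [ 0.58004756,  0.25799831, -0.77264591],
       [-0.6928519 , -0.34254256, -0.63452411]]), 't': array([ 0.25358256, -0.30812432,  1.41988184])}
side {'fx': 386.6633114341973, 'fy': 386.6633114341973, 'cx': 258.2727931623695, 'cy': 193.07882129866988, 'R': array([[-0.99922507, -0.03934336, -0.0011644 ],
       [-0.02009106,  0.53525606, -0.84445088],
       [ 0.03384679, -0.8437731 , -0.53563173]]), 't': array([0.62244043, 0.07240756, 1.29965965])}
wrist {'fx': 297.3186396354542, 'fy': 297.3186396354542, 'cx': 255.6589482393399, 'cy': 192.489118927198, 'tool_from_camera': array([[-5.75531031e-05, -9.64661750e-01, -2.63491375e-01,
         6.88322683e-02],
       [ 9.99999942e-01,  3.29967682e-05, -3.39228637e-04,
         9.51442298e-04],
       [ 3.35935255e-04, -2.63491379e-01,  9.64661692e-01,
        -1.68511536e-01],
       [ 0.00000000e+00,  0.00000000e+00,  0.00000000e+00,
         1.00000000e+00]])}
```

View pics/scene0.png

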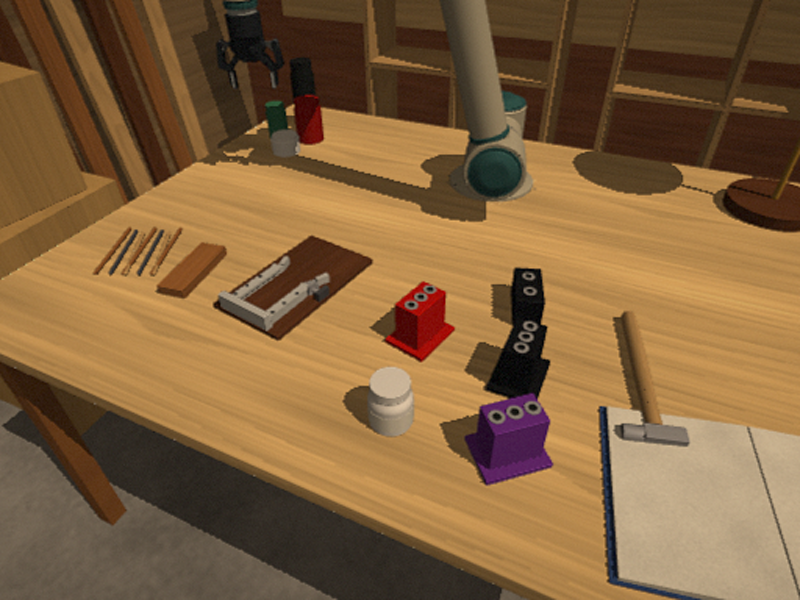

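View pics/side0.png

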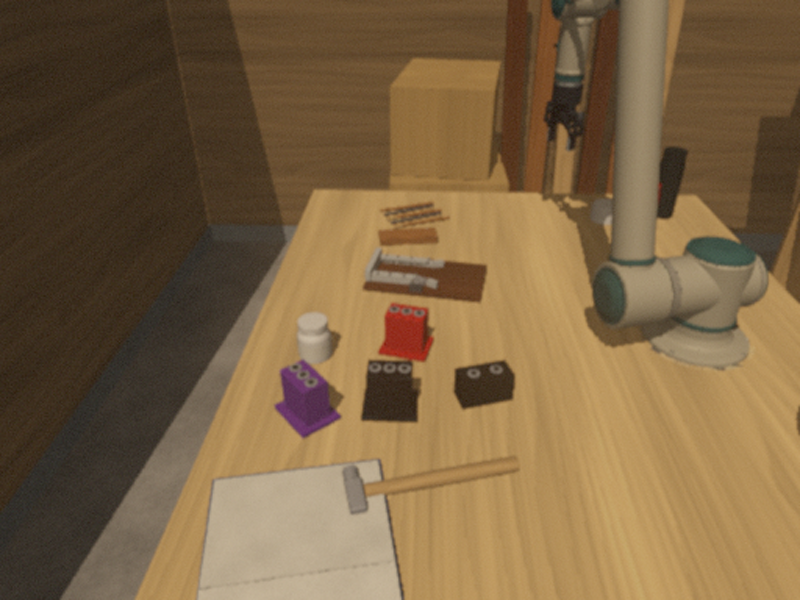

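Candidates for the block: red (scene 420,320) and purple (513,440) are the wrong colour. Black at (527,290) has two bushes and no foot. Black at (525,355) has three bushes and a foot, so it fits. I'll confirm it in a crop.

```bash
cat > h.py <<'E'
from rig import manip
import cv2,numpy as np
def crop(im,x0,y0,x1,y1,k):
    c=cv2.resize(np.clip(im[y0:y1,x0:x1,::-1].astype(float)*1.5,0,255).astype(np.uint8),None,fx=k,fy=k,interpolation=cv2.INTER_CUBIC)
    for x in range(-(-x0//10)*10,x1,10):
        cv2.line(c,(int((x-x0+.5)*k),0),(int((x-x0+.5)*k),6),(0,255,0),1);cv2.putText(c,str(x),(int((x-x0)*k),16),0,.35,(0,255,0),1)
    for y in range(-(-y0//10)*10,y1,10):
        cv2.line(c,(0,int((y-y0+.5)*k)),(6,int((y-y0+.5)*k)),(0,255,0),1);cv2.putText(c,str(y),(8,int((y-y0+.5)*k)+4),0,.35,(0,255,0),1)
    return c
def proj(n,P):
    p=manip.camera_params(n);C=np.atleast_2d(P)@p["R"].T+p["t"]
    return np.c_[p["fx"]*C[:,0]/C[:,2]+p["cx"],p["fy"]*C[:,1]/C[:,2]+p["cy"]]
E
python3 - <<'E'
from h import *
a=manip.get_image("scene");b=manip.get_image("side")
def mont(f,l):
    M=np.zeros((600,800,3),np.uint8)
    for c,x,y in l: M[y:y+c.shape[0],x:x+c.shape[1]]=c
    cv2.imwrite(f,M)
mont("pics/blk.png",[(crop(a,305,165,358,260,6),0,0),(crop(b,225,222,275,276,9),340,0)])
mont("pics/jig.png",[(crop(a,130,145,243,220,5),0,0),(crop(b,228,155,318,196,5),0,385)])
E
```

```text
(no output)
```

View pics/blk.png

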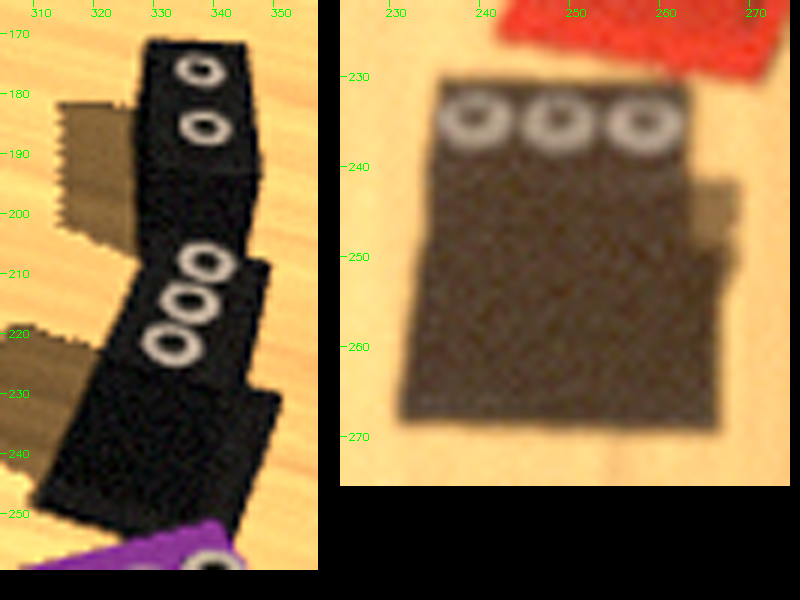

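View pics/jig.png

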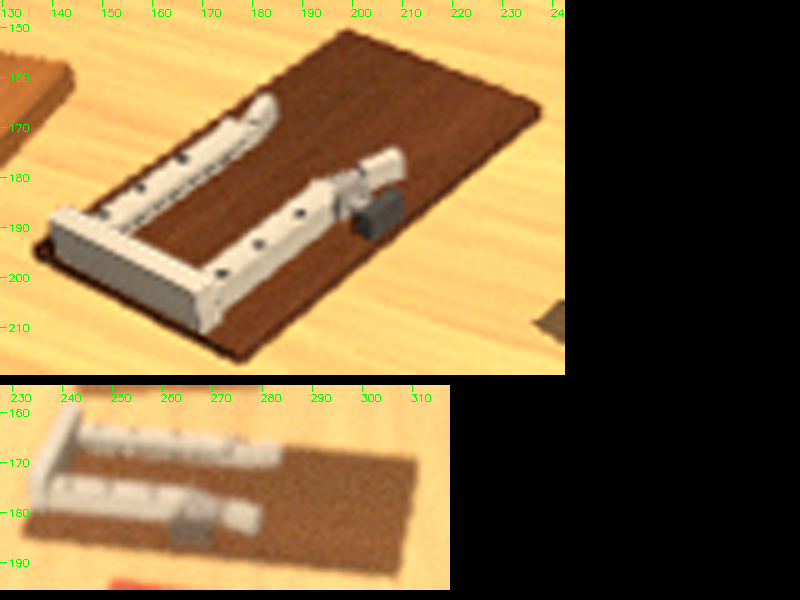

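The crop confirms it: the black block with three bushes (scene native px 339,208 / 336,215 / 333,222) on a wide foot, with foot corners at (310,249) and (351,230). The jig board corners are at scene (199,150), (238,166), (178,216) and (137,194), with the stop at the lower left.

```bash
python3 - <<'E'
from h import *
from scipy.optimize import least_squares
def fit(obs,x0):
    def r(p):
        c,s=np.cos(p[2]),np.sin(p[2]);out=[]
        for n,L,uv in obs:
            L=np.array(L)/1000;W=[p[0]+c*L[0]-s*L[1],p[1]+s*L[0]+c*L[1],L[2]]
            out.append(proj(n,W)[0]-uv)
        return np.ravel(out)
    f=least_squares(r,x0,loss="soft_l1");print(np.r_[f.x[:2],np.degrees(f.x[2])].round(4));print(r(f.x).reshape(-1,2).round(1).tolist())
fit([("scene",(0,0,90),(336.2,215)),("side",(0,0,90),(248.7,234.8)),("scene",(50,-40,3),(310.3,248.7)),("scene",(-50,40,10),(351.5,230.3)),("side",(50,40,0),(231.2,267.9)),("side",(-50,40,0),(266.7,269.3)),("side",(40,-25,90),(235.7,230.2)),("side",(-40,-25,90),(263.2,231)),("scene",(-40,25,90),(349.5,208.5))],[.6,.2,0])
fit([("scene",(-205,-85,12),(199.1,150.5)),("scene",(-205,85,12),(237.7,166.1)),("scene",(80,85,0),(178,217)),("scene",(80,-85,6),(136.7,194.1)),("side",(-205,-85,12),(310.7,169.5)),("side",(-205,85,0),(307.5,192.5)),("side",(80,85,0),(231.9,184.5))],[.6,-.2,0])
E
```

```text
[0.6388 0.2483 0.2859]
[[-0.6, 0.1], [0.2, 0.6], [-0.4, 0.1], [0.1, -0.5], [-0.5, 1.5], [-0.2, 0.9], [-0.5, -0.7], [0.5, -0.9], [0.4, -0.8]]
[ 0.6363 -0.2305 -9.3719]
[[-0.1, -1.2], [0.6, -1.4], [-0.4, 0.8], [-0.9, 0.4], [1.0, -0.6], [-0.1, 1.3], [-0.1, 1.2]]
```

>>> move_arm([
  [[0.547,-0.185,-0.156,0.271,-1],[0.547,-0.185,-0.156,0.271,-1],[0.547,-0.185,-0.156,0.271,-1],[0.547,-0.185,-0.156,0.271,-1],[0.547,-0.185,-0.156,0.271,-1],[0.547,-0.185,-0.156,0.271,-1],[0.547,-0.185,-0.156,0.271,-1],[0.547,-0.185,-0.156,0.271,-1],[0.547,-0.185,-0.156,0.271,-1],[0.547,-0.185,-0.156,0.271,-1],[0.547,-0.185,-0.156,0.271,-1],[0.547,-0.185,-0.156,0.271,-1]],
])

```text
clock: 1.4
position: [0.5703, -0.2202, 0.3302]
ee_rot: [0.0, 0.997, -0.081, -0.001]
contact_force: [-0.0, -0.1, -0.5]
width: 0.0854
gripper_force: 0.0
```

```bash
cat >> h.py <<'E'
from scipy.spatial.transform import Rotation as Ro
def wproj(st,P):
    w,x,y,z=st["ee_rot"];R=Ro.from_quat([x,y,z,w]).as_matrix()
    p=manip.camera_params("wrist");T=p["tool_from_camera"]
    Ct=(np.atleast_2d(P)-st["position"])@R
    C=(Ct-T[:3,3])@T[:3,:3]
    r=np.hypot(C[:,0],C[:,1]);th=np.arctan2(r,C[:,2])
    return np.c_[p["fx"]*th*C[:,0]/r+p["cx"],p["fy"]*th*C[:,1]/r+p["cy"]]
def world(p,L):
    L=np.atleast_2d(L)/1000;c,s=np.cos(p[2]),np.sin(p[2])
    return np.c_[p[0]+c*L[:,0]-s*L[:,1],p[1]+s*L[:,0]+c*L[:,1],L[:,2]]
E
python3 - <<'E'
from h import *
import pickle
s=manip.get_state();im=manip.get_image("wrist");pickle.dump((s,im),open("w1.pkl","wb"))
print(s["clock"],s["position"],s["ee_rot"])
L=[(-205,-85,12),(-205,85,12),(80,85,12),(80,-85,12),(65,0,45),(-39,42,25)]
uv=wproj(s,world([.6363,-.2305,np.radians(-9.37)],L));print(uv.round(0))
x0,y0=np.maximum(uv.min(0)-20,0).astype(int);x1,y1=np.minimum(uv.max(0)+20,[512,384]).astype(int)
k=min(800/(x1-x0),600/(y1-y0));print(x0,y0,x1,y1,k)
cv2.imwrite("pics/w1.png",crop(im,x0,y0,x1,y1,k))
E
```

```text
1.4 [ 0.57034979 -0.22023952  0.33021674] [ 2.50674174e-04  9.96721499e-01 -8.09064733e-02 -5.77927671e-04]
[[303. 232.]
 [208. 232.]
 [203.  67.]
 [308.  67.]
 [256.  72.]
 [229. 139.]]
183 47 328 252 2.926829268292683
```

View pics/w1.png

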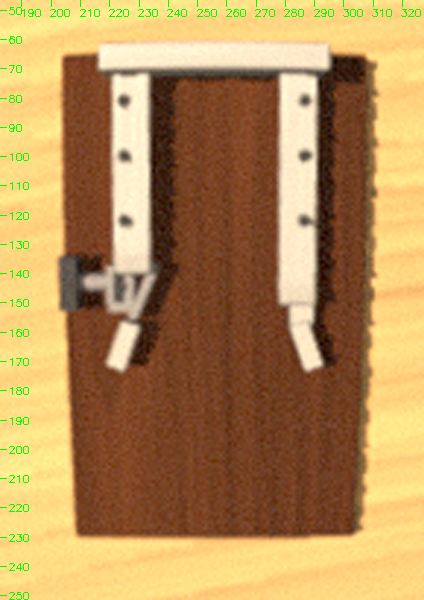

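The picture shows the jig from above: board corners at wrist px (209,229), (304,229), (204,66) and (307,66), lip inner edges at u=233.7 and 277.8, and lip ends at v=150 (-y) and 139 (+y).

```bash
python3 - <<'E'
from h import *
import pickle
from scipy.optimize import least_squares
s,im=pickle.load(open("w1.pkl","rb"))
O=[((-205,-85,12),303.8,228.8),((-205,85,12),209.1,229.2),((80,85,12),204,65.6),((80,-85,12),307.2,65.6),((65,0,45),None,69.7),((20,35,30),233.7,None),((20,-35,30),277.8,None),((-45,-35,30),277.8,None),((-60,-40,30),None,150.4),((-43,40,30),None,139.4)]
def r(p):
    uv=wproj(s,world(p,[o[0] for o in O]));return np.array([uv[i,j]-o[j+1] for i,o in enumerate(O) for j in(0,1) if o[j+1] is not None])
f=least_squares(r,[.6363,-.2305,-.164],loss="soft_l1");print(f.x,np.degrees(f.x[2]),r(f.x).round(1))
E
```

```text
[ 0.63984845 -0.23141537 -0.15771752] -9.036548226765536 [ 0.1  1.4 -0.4  1.4 -0.7 -0.4  0.7 -0.9  0.  -0.5  0.5  0.3 -0.5  0.1]
```

>>> move_arm([
  [[-0.032,-0.587,0.137,-0.08,-1],[-0.032,-0.587,0.137,-0.08,-1],[-0.032,-0.587,0.137,-0.08,-1],[-0.032,-0.587,0.137,-0.08,-1],[-0.032,-0.587,0.137,-0.08,-1],[-0.032,-0.587,0.137,-0.08,-1],[-0.032,-0.587,0.137,-0.08,-1],[-0.032,-0.587,0.137,-0.08,-1],[-0.032,-0.587,0.137,-0.08,-1],[-0.032,-0.587,0.137,-0.08,-1],[-0.032,-0.587,0.137,-0.08,-1],[-0.032,-0.587,0.137,-0.08,-1]],
])

```text
clock: 2.65
position: [0.6211, 0.2453, 0.2202]
ee_rot: [0.001, 1.0, 0.002, -0.001]
contact_force: [0.1, -1.2, -0.1]
width: 0.0853
gripper_force: 0.0
```

```bash
python3 - <<'E'
from h import *
import pickle
s=manip.get_state();im=manip.get_image("wrist");pickle.dump((s,im),open("w2.pkl","wb"))
print(s["clock"],s["position"],s["ee_rot"])
L=[(-50,-40,10),(-50,40,10),(50,40,10),(50,-40,10),(0,0,90)]
uv=wproj(s,world([.6388,.2483,.005],L));print(uv.round(0))
x0,y0=np.maximum(uv.min(0)-30,0).astype(int);x1,y1=np.minimum(uv.max(0)+30,[512,384]).astype(int)
k=min(800/(x1-x0),600/(y1-y0));print(x0,y0,x1,y1,k)
cv2.imwrite("pics/w2.png",crop(im,x0,y0,x1,y1,k))
E
```

```text
2.65 [0.62109072 0.24528403 0.22021594] [ 9.56982686e-04  9.99997768e-01  1.67716171e-03 -8.57329368e-04]
[[284. 191.]
 [223. 191.]
 [221. 114.]
 [285. 114.]
 [253. 164.]]
191 84 314 220 4.411764705882353
```

View pics/w2.png

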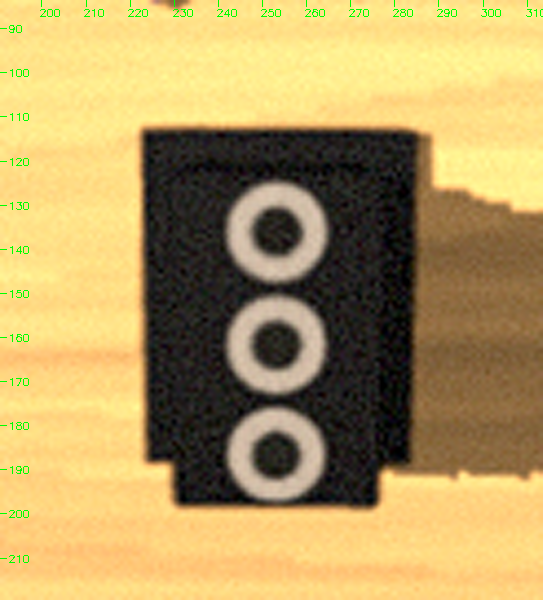

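The picture shows the three-bush block from above: middle bush at wrist px (253,162), foot corners (223,113), (285,113), (224,188) and (283,188).

```bash
python3 - <<'E'
from h import *
import pickle
from scipy.optimize import least_squares
s,im=pickle.load(open("w2.pkl","rb"))
L=[(0,0,90),(50,40,10),(50,-40,10),(-50,40,10),(-50,-40,10)]
U=np.array([(253.2,161.7),(222.7,113),(284.6,113.2),(224,188.2),(283.4,188.2)])
r=lambda p:(wproj(s,world(p,L))-U).ravel()
f=least_squares(r,[.6388,.2483,0.005]);print(f.x,np.degrees(f.x[2]),r(f.x).round(1))
print(manip.get_state()["position"],manip.get_state()["ee_rot"])
E
```

```text
[0.64097053 0.24766869 0.00199483] 0.11429509588625517 [ 0.  -0.3 -0.7 -0.5  0.7 -0.7 -0.6  0.8  0.5  0.9]
[0.6214064  0.24467756 0.22083507] [ 7.94731218e-04  9.99999003e-01  1.10743656e-03 -3.68999192e-04]
```

>>> move_arm([
  [[0.0246,-0.0034,0,0,-1],[0.0246,-0.0034,0.06,0,-1],[0.0246,-0.0034,0.12,0,-1],[0.0246,-0.0034,0.17,0,-1],[0.0246,-0.0034,0.2,0,-1],[0.0246,-0.0034,0.218,0,-1],[0.0246,-0.0034,0.218,0,-1],[0.0246,-0.0034,0.218,0,-1]],
], squeeze=60)

```text
clock: 3.5
position: [0.6424, 0.2487, 0.0482]
ee_rot: [-0.0, 1.0, 0.001, 0.001]
contact_force: [0.2, -0.6, 0.1]
width: 0.0854
gripper_force: 0.0
```

>>> move_arm([
  [[0,0,0,0,1],[0,0,0,0,1],[0,0,0,0,1],[0,0,0,0,1],[0,0,0,0,1],[0,0,0,0,1],[0,0,0,0,1],[0,0,0,0,1]],
])

```text
clock: 4.3
position: [0.6422, 0.2492, 0.0486]
ee_rot: [0.0, 1.0, 0.002, 0.001]
contact_force: [0.1, -3.3, 6.9]
width: 0.0487
gripper_force: 63.1
```

>>> move_arm([
  [[0,0,-0.04,0,1],[0,0,-0.1,0,1],[0,0,-0.16,0,1],[0,0,-0.19,0,1],[-0.019,0.057,-0.19,0.01,1],[-0.038,0.114,-0.19,0.02,1],[-0.057,0.171,-0.19,0.03,1],[-0.076,0.228,-0.19,0.04,1],[-0.095,0.285,-0.19,0.05,1],[-0.114,0.342,-0.19,0.06,1],[-0.133,0.4,-0.19,0.07,1],[-0.133,0.4,-0.19,0.07,1]],
])

```text
clock: 5.5
position: [0.533, -0.0766, 0.1979]
ee_rot: [0.002, 0.997, -0.074, -0.002]
contact_force: [0.9, 0.2, -4.5]
width: 0.048
gripper_force: 65.6
```

```bash
python3 - <<'E'
from h import *
s=manip.get_state();print(s)
E
```

```text
{'clock': 5.5, 'qpos': array([-0.26835105,  0.22759066,  1.59270065, -0.00514447,  1.3237177 ,
        1.45268616]), 'qd': array([ 0.07520879,  0.01243302, -0.01801216,  0.13447782, -0.00479561,
        0.03849125]), 'effort': array([ -2.09446728, -41.45218849, -25.81990063,  -0.78408323,
         0.11909694,  -0.25147051]), 'position': array([ 0.53304959, -0.07662098,  0.19786222]), 'ee_rot': array([ 0.00221495,  0.9972232 , -0.07441918, -0.00166449]), 'contact_force': array([ 0.87200219,  0.17931286, -4.53572808]), 'moment': array([ 0.10755082, -0.07939429,  0.01652605]), 'gripper_force': 65.55688977241516, 'width': 0.04795120883645816}
```

>>> move_arm([
  [[-0.01,0.06,0,0.003,1],[-0.02,0.12,0,0.0065,1],[-0.035,0.176,0,0.0065,1],[-0.035,0.176,0.03,0.0065,1],[-0.035,0.176,0.07,0.0065,1],[-0.035,0.176,0.1,0.0065,1],[-0.035,0.176,0.122,0.0065,1],[-0.035,0.176,0.122,0.0065,1],[-0.035,0.176,0.122,0.0065,1],[-0.035,0.176,0.122,0.0065,1],[-0.035,0.176,0.122,0.0065,1]],
])

```text
clock: 6.6
position: [0.4892, -0.2066, 0.1023]
ee_rot: [0.001, 0.997, -0.078, 0.001]
contact_force: [-0.3, -0.3, -5.1]
width: 0.0485
gripper_force: 66.3
```

```bash
cat >> h.py <<'E'
J=[.6398,-.2314,-.1577]
def injig(s):
    d=s["position"][:2]-J[:2];c,n=np.cos(J[2]),np.sin(J[2])
    return np.r_[c*d[0]+n*d[1],-n*d[0]+c*d[1],s["position"][2]]*1000, np.degrees(2*np.arctan2(s["ee_rot"][2],s["ee_rot"][1])-J[2])
E
python3 - <<'E'
from h import *
s=manip.get_state();im=manip.get_image("wrist")
print(s["clock"],injig(s),s["position"],s["ee_rot"])
cv2.imwrite("pics/w3.png",crop(im,165,20,345,300,2.14))
E
```

```text
6.6 (array([-152.67805103,    0.87631344,  102.33040352]), np.float64(0.0879328804884874)) [ 0.48915414 -0.20655691  0.1023304 ] [ 5.68004335e-04  9.96952264e-01 -7.80032560e-02  1.16345334e-03]
```

View pics/w3.png

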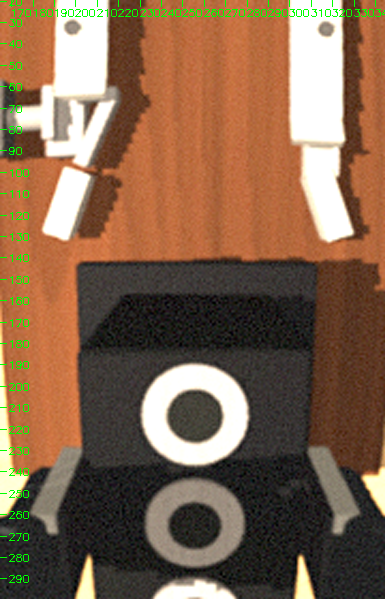

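>>> move_arm([
  [[0,0.0006,0.02,0,1],[0,0.0006,0.04,0,1],[0,0.0006,0.048,0,1],[0,0.0006,0.05,0,1],[0,0.0006,0.0505,0,1],[0,0.0006,0.051,0,1],[0,0.0006,0.0515,0,1],[0,0.0006,0.0515,0,1]],
])

```text
clock: 7.45
position: [0.4888, -0.2071, 0.0607]
ee_rot: [0.0, 0.997, -0.078, 0.001]
contact_force: [0.0, -0.4, -2.2]
width: 0.0485
gripper_force: 66.6
```

>>> move_arm([
  [[0,0,0.0006,0,1],[0,0,0.0012,0,1],[0,0,0.0012,0,1]],
])

```text
clock: 7.75
position: [0.4888, -0.2072, 0.0606]
ee_rot: [0.001, 0.997, -0.078, 0.001]
contact_force: [-2.0, 0.5, 7.0]
width: 0.0482
gripper_force: 67.6
```

>>> move_arm([
  [[0.008,0,-0.0005,0,1],[0.018,0,-0.0005,0,1],[0.028,0,-0.0005,0,1],[0.038,0,-0.0005,0,1],[0.048,0,-0.0005,0,1],[0.056,0,-0.0005,0,1],[0.056,0,-0.0005,0,1]],
])

```text
clock: 8.45
position: [0.5313, -0.2143, 0.0607]
ee_rot: [0.001, 0.997, -0.078, -0.001]
contact_force: [-5.7, -0.6, 7.0]
width: 0.0484
gripper_force: 67.7
```

```bash
python3 - <<'E'
from h import *
s=manip.get_state();im=manip.get_image("wrist")
print(s["clock"],injig(s),s["position"],s["contact_force"],s["moment"])
cv2.imwrite("pics/w4.png",crop(im,165,20,345,220,3))
E
```

```text
8.45 (array([-109.8176866 ,   -0.12345773,   60.71548643]), np.float64(0.1401117620663969)) [ 0.53132564 -0.21427537  0.06071549] [-5.65829174 -0.56935607  6.99664058] [0.05951069 0.83284693 0.14178531]
```

View pics/w4.png

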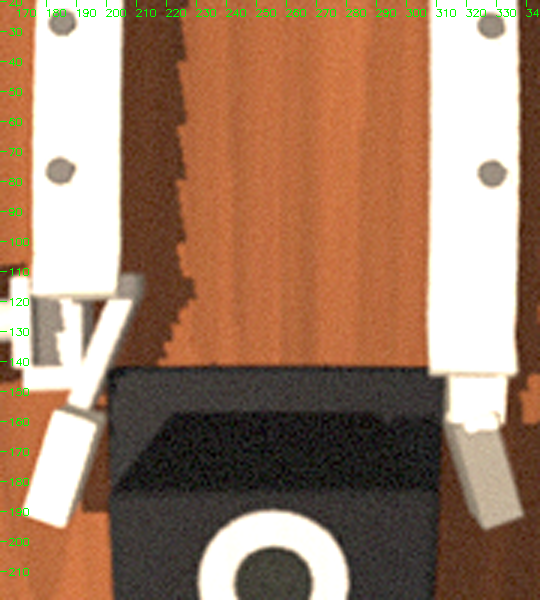

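Foot corners at wrist px u=201 and 312 against lip edges at 205 and 308, so the block is centred and just entering under the lips. Continuing the slide.

>>> move_arm([
  [[0.01,0,0,0,1],[0.02,0,0,0,1],[0.03,0,0,0,1],[0.04,0,0,0,1],[0.05,0,0,0,1],[0.06,0,0,0,1],[0.07,0,0,0,1],[0.08,0,0,0,1],[0.08,0,0,0,1]],
])

```text
clock: 9.4
position: [0.595, -0.2255, 0.0609]
ee_rot: [0.002, 0.997, -0.078, -0.001]
contact_force: [-4.0, -2.2, 5.7]
width: 0.0485
gripper_force: 67.6
```

>>> move_arm([
  [[0.01,0,0,0,1],[0.02,0,0,0,1],[0.03,0,0,0,1],[0.04,0,0,0,1],[0.05,0,0,0,1],[0.06,0,0,0,1],[0.066,0,0,0,1],[0.07,0,0,0,1],[0.07,0,0,0,1]],
])

```text
clock: 10.3
position: [0.6492, -0.2345, 0.0611]
ee_rot: [0.002, 0.997, -0.077, -0.001]
contact_force: [-6.8, -4.0, 6.9]
width: 0.048
gripper_force: 67.7
```

```bash
python3 - <<'E'
from h import *
s=manip.get_state();print(s["clock"],injig(s),s["contact_force"],s["moment"])
E
```

```text
10.3 (array([ 9.75719326, -1.56552122, 61.06175108]), np.float64(0.17651071705318497)) [-6.76157533 -3.98939442  6.93173324] [-0.42906122  0.99905742  0.32436109]
```

Creep on to the stop until the force rises.

>>> move_arm([
  [[0.002,0,0,0,1],[0.004,0,0,0,1],[0.006,0,0,0,1],[0.0065,0,0,0,1],[0.0065,0,0,0,1]],
])

```text
clock: 10.8
position: [0.6548, -0.2343, 0.0608]
ee_rot: [0.001, 0.997, -0.078, -0.001]
contact_force: [-5.7, -1.4, 6.7]
width: 0.0486
gripper_force: 67.6
```

```bash
python3 - <<'E'
from h import *
s=manip.get_state();print(s["clock"],injig(s),s["contact_force"],s["moment"])
E
```

```text
10.8 (array([15.31265394, -0.4839471 , 60.81694454]), np.float64(0.09522405862564132)) [-5.65193892 -1.37461621  6.67609261] [-0.0432915   0.84052013  0.10246427]
```

The sideways force has dropped, so the catch probably snapped. There is no stop contact yet.

>>> move_arm([
  [[0.0012,0,0,0,1],[0.0025,0,0,0,1],[0.0025,0,0,0,1]],
])

```text
clock: 11.1
position: [0.6559, -0.2343, 0.0609]
ee_rot: [0.001, 0.997, -0.078, -0.002]
contact_force: [-7.8, -0.9, 7.8]
width: 0.0483
gripper_force: 67.8
```

>>> move_arm([
  [[0.0012,0,0,0,1],[0.0025,0,0,0,1],[0.0025,0,0,0,1]],
])

```text
clock: 11.4
position: [0.6563, -0.2344, 0.0612]
ee_rot: [0.001, 0.997, -0.078, -0.003]
contact_force: [-10.4, -1.3, 11.1]
width: 0.0481
gripper_force: 68.1
```

>>> move_arm([
  [[0,0,0,0,0],[0,0,0,0,-1],[0,0,0,0,-1],[0,0,0,0,-1],[0,0,0,0,-1],[0,0,0,0,-1],[0,0,-0.02,0,-1],[0,0,-0.06,0,-1],[0,0,-0.12,0,-1],[-0.05,0,-0.18,0,-1],[-0.1,0,-0.22,0,-1],[-0.1,0,-0.22,0,-1]],
])

```text
clock: 12.6
position: [0.5798, -0.2215, 0.2404]
ee_rot: [0.001, 0.997, -0.078, 0.003]
contact_force: [0.8, -0.3, -0.1]
width: 0.0855
gripper_force: 0.0
```

```bash
python3 - <<'E'
from h import *
s=manip.get_state();im=manip.get_image("wrist");b=manip.get_image("scene")
print(s["clock"],injig(s),s["contact_force"],s["width"])
uv=wproj(s,world(J,[(15,0,102),(65,0,45),(-39,31,25),(-35,35,22)]));print(uv.round(1))
M=np.zeros((600,800,3),np.uint8);u,v=np.median(uv,0).astype(int)
x0,y0=max(u-50,0),max(v-70,0);c=crop(im,x0,y0,x0+100,y0+150,4)[:600];M[:c.shape[0],:c.shape[1]]=c
c=crop(b,130,140,230,220,4)[:600];M[:c.shape[0],400:400+c.shape[1]]=c
cv2.imwrite("pics/w5.png",M)
E
```

```text
12.6 (array([-60.77220905,   0.40976897, 240.39557498]), np.float64(0.057885625405268745)) [ 0.8380752  -0.27602368 -0.11694018] 0.0855027376433328
[[256.3 107.3]
 [256.1  68.1]
 [232.1 150.5]
 [229.2 147.2]]
```

View pics/w5.png

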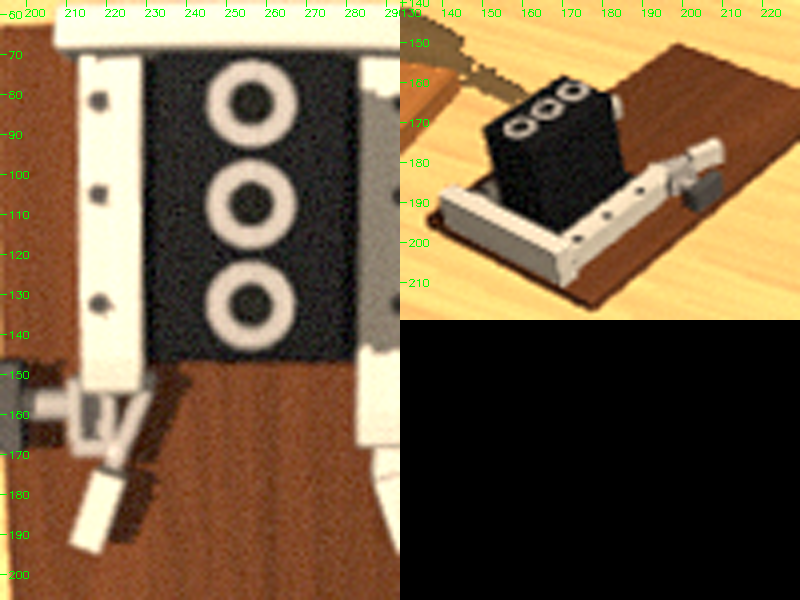

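The middle bush sits at wrist v≈107.5, where 107.3 is predicted for home. The catch nose (px ≈231,150) protrudes inside the lip edge, as it did at rest, so the catch is shut behind the foot. The gripper is clear of everything.

```bash
python3 -c "
from rig import manip
print(manip.sign_off())"
```

```text
the job is handed in; nothing more can be done
None
```

The black drill-guide block is fully home against the jig's end stop with the spring catch shut behind it. I let go of it, touched nothing else on the bench, and handed the job in at about 12.7 s.

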